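# Hang a cutting template on its keyhole screw

### The job

Take the blue bottle-shaped cutting template out of the rack and hang it upright by its keyhole on the screw of the wooden stand: push it on gently until the screw head comes right through the round hole, then pull it down until the screw is fully home at the top of the narrow slot and its little seat switch is down, and let go. The screw's exact height is not known and has to be found by feel; keep every push and pull on the stand light (below 25 N), and leave everything else where it is.

Things in the scene. Friction and masses are not known exactly. Their poses are not given: they have to be found in the camera images.
- template_centre (a point): Centre of the blue bottle-shaped template: a rigid board 10 mm thick (its x), 90 mm wide (y), 140 mm tall (z, up), 0.13 to 0.21 kg, upright in one of the rack's slots. Measured from its bottom edge (the centre is at 70): body 90 mm wide up to 82, 45 degree shoulders to 110, then a neck 34 mm wide to 140, to be pinched from above across the 10 mm. Front and back are alike.
- template_hole (a point): Centre of the template's keyhole's round hole, 32 mm below the template's centre, on the middle line. Hole 21 mm wide, cut right through, steel-coloured rim. From it a slot 9 mm wide goes up; its closed top is 25 mm above the hole's centre, so the locked screw's axis lies 22 mm above the hole's centre.
- stand: Fixed hanging stand: upright wooden board 150 mm wide (its y), 16 mm thick, 120 mm high, on a foot 14 mm high reaching 80 mm to the front. Origin at bench height under the middle of the board's front face (plane x = 0); x points out of that face, away from the robot, z up. A screw and two rubber bumpers stick out of the face along x.
- stand_screw (a point): Middle of the screw's range, on the board's face 100 mm above the bench, axes as the stand. The screw itself sticks out along x at a rigid height anywhere within 7 mm above or below this point (not measured). Shank 6 mm thick; brass head 16 mm across, underside 18 mm and outer face 23 mm from the board. Off the hole, the template stops with its back 23 mm from the board.
- stand_bumpers (a point): Midway between the two rubber bumpers (14 mm across, 32 mm to either side), 14 mm off the board. They spring back: together 1 N at first touch, rising 0.5 N per mm, down to 3 mm off the board. The template slides behind the head only with its back pressed to under 8 mm from the board (4 N; 5 to 6 N is right). Their friction tends to hold it up: pull it down with a few N until it stops dead (8 to 12 N).
- seat_switch (a joint): Small sprung tab (6 mm wide) lying on top of the screw's shank behind the head, the stand's presence switch: 0 m when free (its top 7 mm above the screw's axis), 0.004 m when the slot's closed top has pushed it down flush with the shank, which is fully home. Very light spring (under 1 N), so it does not lift the template.
- rack: Fixed wooden rack, 180 mm (its x) by 110 mm (y), origin at bench height in the middle. Three slots along its y at x = -55, 0 and +55 mm, 11 mm wide, slot floors 10 mm and slot cheeks 45 mm above the bench. The other two slots hold a green tree-shaped and a bare plywood house-shaped template, both at most 95 mm high above the bench. Which template is in which slot changes.
- tree: Bystander: green tree-shaped template, 90 x 82 x 10 mm, standing in the rack; origin at its bottom.
- house: Bystander: plywood house-shaped template, 80 x 84 x 10 mm, standing in the rack; origin at its bottom.
- glue: Bystander: white glue bottle, 52 mm across, 150 mm tall; origin at its bottom.
- sanding_block: Bystander: cork sanding block, 100 x 60 x 35 mm; origin under its middle.
- blade_jar: Bystander: clear jar with black lid, 60 mm across, 70 mm tall; origin at its bottom.
- screwdriver: Bystander: screwdriver lying on the bench.
- dust_brush: Bystander: dust brush lying on the bench.
- mug: Bystander: white mug, 80 mm across, 90 mm tall; origin at its bottom.
Things that resemble listed ones, but are neither listed nor needed, are in the scene too. There is more than one size of the part that bears template_centre; the job needs the smallest.

How it is judged:
By the outcome, as a careful person would: the job done as asked, in the order asked, and still so for the second after the job is handed in, with the robot touching nothing.
It also fails if it takes over 64 s, if anything falls off the work surface, if the arm or the gripper's body presses on something with over 40 N, if the wrist force passes 120 N, or if a joint passes its speed limit or range.

### The arm

A 7-joint arm with a two-finger parallel gripper is mounted at the origin on the work surface. World frame = base frame: x ahead of the robot, y to its left, z up, the work surface at z = 0. Lengths are in m, angles in rad, forces in N, time in s.
With the tool pointing down it reaches from about 0.425 to 0.875 m from the base axis. Payload 4.7 kg.
Tool frame: the origin (TCP) lies midway between the tips of the shut fingers; the grasp point (between the pads) lies 19 mm behind it (ctrl.grip_point_offset is the distance from the TCP to the grasp point, in m); z points along the fingers, y is the line along which they close (so a half turn about z gives the same grasp; the last joint's range is limited). The gripper opens to 87 mm and grips with 3 to 60 N. Pads are 19 mm wide; open, the fingers measure 117 mm over their backs; the gripper's body (75 mm by 190 mm) begins 51 mm behind the grasp point.
Start: joints at [-1.137, 0.321, -0.07, 1.45, 0.023, 1.371, -0.057], TCP at [0.265, 0.594, 0.223] pointing down, gripper open.
Joint ranges: [-2.86, 2.86], [-0.3, 2.09], [-1.38, 1.24], [0.06, 2.45], [-1.56, 4.7], [0.09, 2.05], [-2.69, 2.69]. Speed limits (rad/s): [2.57, 2.57, 3.14, 3.14, 3.14, 3.14, 3.14].

### API

Orientations are given as a rotation vector (axis times angle).
In Python, from bench import ctrl gives the robot as it stands. The module is installed in compiled form; this text tells all that it offers.
- The arm moves only by the shell command python3 -m handwheel 'ROWS' [OPENING] [FORCE]. ROWS is JSON, a list of rows, each an object of numbers: "x", "y", "z": the shift along the tool's x, y, z in m; "wx", "wy", "wz": the turn, a rotation vector about the tool's x, y, z in degrees. A call has 1 to 10 rows; each row is the pose to reach, as a shift and turn from the pose commanded when the call began, along the tool's axes at that moment; what a row does not reach only later rows make up. A row lasts 1/12 s, in which the tool goes at most 41.7 mm and 7.16 degrees, less where a joint would pass 70% of its speed; a pose out of reach is approached as far as the arm can. A call with a gripper value outside its range is refused whole. OPENING is the finger opening in m, from 0 to 0.087, set as the call begins (- or left out, the last holds). The fingers move at their own pace and stop on an object; FORCE is the grip in N (left out, the last holds). Time passes only in rows, so rows that repeat a pose let the fingers close. It gives the time, the measured TCP pose, the force, the opening and the grip force at its end, in the units of the state.
- ctrl.get_state(): the state, without advancing time (a new reading comes with each control period).
- ctrl.get_image(name): name is "scene" or "top" or "wrist"; returns a dict with "image" (480x640x3 uint8, red, green, blue), "K" (3x3 intrinsics, pixels), "world_to_cam" (4x4, takes a point from world to camera coordinates); the wrist camera has in their place "hand_eye" (4x4, takes a point from camera to tool coordinates, whose origin is the TCP and whose axes are the flange's). Camera axes: x right, y down, z forward; pixel columns grow to the right and rows downward; lengths in m; the calibration is good to about 2 mm. A picture is of the moment at which its call begins: read the wrist's pose just before it. There is no depth.
- ctrl.close_job(): hands the job in; it is judged then, once.
The state is a dict: "time": time; "joint_positions": joint angles; "qd": joint speeds; "joint_torque": joint torques, N m; "position": TCP position; "tool_rot": TCP orientation; "ft_force": force on the tool from outside, world axes, zero at the start; "torque": the same for the moment, N m; "grip_width": opening from 0.0 (shut) to 1.0 (fully open); "grip_force": force on a finger pad.
Only numpy, scipy, OpenCV 4.12 (cv2) and the standard library are available. Lean on these libraries where they do the work, as an engineer would, in place of code of your own. Each camera call takes 0.05 s, during which the arm holds its last target. There are 200 camera calls.

## Working session

There is one attempt and no reset: what is moved stays moved. The work goes in short steps, Python scripts to look and compute and a shell command to move; the robot and the scene stay as the last step left them, time stands still between calls to the robot, and variables do not carry over. Pictures are saved under pics/ and viewed, at most 10 in all, crops included, and the job is handed in when it is done.

```bash
mkdir -p pics
cat > h.py <<'E'
import numpy as np,cv2
from scipy.spatial.transform import Rotation as R
from bench import ctrl
def shot(n,f=None):
    s=ctrl.get_state(); d=ctrl.get_image(n); im=d["image"]
    if n=="wrist":
        T=np.eye(4);T[:3,:3]=R.from_rotvec(s["tool_rot"]).as_matrix();T[:3,3]=s["position"]
        d["c2w"]=T@np.array(d["hand_eye"])
    else: d["c2w"]=np.linalg.inv(d["world_to_cam"])
    if f: cv2.imwrite("pics/"+f,im[:,:,::-1]); np.savez("pics/"+f+".npz",K=d["K"],c2w=d["c2w"],im=im)
    return d
def ray(d,u,v):
    c=np.array(d["c2w"]);r=c[:3,:3]@np.linalg.solve(np.array(d["K"]),[u,v,1.]);return c[:3,3],r
def atz(d,u,v,z):
    o,r=ray(d,u,v);return o+r*(z-o[2])/r[2]
def tri(*obs):
    A=np.zeros((3,3));b=np.zeros(3)
    for d,u,v in obs:
        o,r=ray(d,u,v);r=r/np.linalg.norm(r);P=np.eye(3)-np.outer(r,r);A+=P;b+=P@o
    return np.linalg.solve(A,b)
def load(f): return dict(np.load("pics/"+f+".npz"))
def proj(d,p):
    q=np.linalg.inv(d["c2w"])@np.append(p,1);u=np.array(d["K"])@q[:3];return u[:2]/u[2]
E
python3 - <<'E'
from h import *
print(ctrl.get_state())
shot("scene","s1.png");shot("top","t1.png")
d=load("s1.png");print(d["c2w"],d["K"]);d=load("t1.png");print(d["c2w"],d["K"])
E
```

```text
{'time': 0.0, 'joint_positions': array([-1.13691583,  0.32181966, -0.07005766,  1.45168517,  0.02260255,
        1.37081644, -0.05688161]), 'qd': array([-3.30094632e-04, -6.52203577e-05, -1.09728457e-03, -3.49004937e-04,
        2.39876884e-03, -9.32119581e-04,  4.00628729e-04]), 'joint_torque': array([-5.81726249e-05, -4.91290033e+01, -4.03976664e-01, -3.12530673e+01,
       -6.38409681e-02,  4.35607194e-02,  1.75577734e-04]), 'position': array([0.26474581, 0.59302094, 0.22145838]), 'tool_rot': array([-6.54460173e-01, -3.07236431e+00,  3.01506582e-03]), 'ft_force': array([ 0.44866638,  0.07195895, -0.26067636]), 'torque': array([ 0.00581106, -0.01892607, -0.00130731]), 'grip_force': 0.0, 'grip_width': 0.9978134482557182}
[[ 0.16076665  0.82331617 -0.54433865  1.14229176]
 [ 0.98686818 -0.12533817  0.10188979 -0.10498986]
 [ 0.0156611  -0.55357098 -0.83265473  1.10805107]
 [ 0.          0.          0.          1.        ]] [[546.78604498   0.         320.69538343]
 [  0.         546.78604498 232.7563759 ]
 [  0.           0.           1.        ]]
[[-2.71560173e-02 -9.79799158e-01  1.98131677e-01  2.82085064e-01]
 [-9.99612883e-01  2.78168821e-02  5.52425167e-04 -1.10574922e-02]
 [-6.05267120e-03 -1.98039975e-01 -9.80175257e-01  1.00580173e+00]
 [ 0.00000000e+00  0.00000000e+00  0.00000000e+00  1.00000000e+00]] [[463.42341119   0.         322.13173191]
 [  0.         463.42341119 241.63040026]
 [  0.           0.           1.        ]]
```

View pics/s1.png

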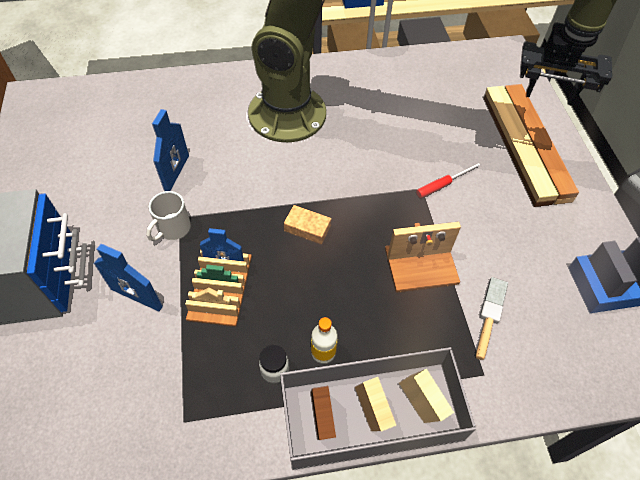

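View pics/t1.png

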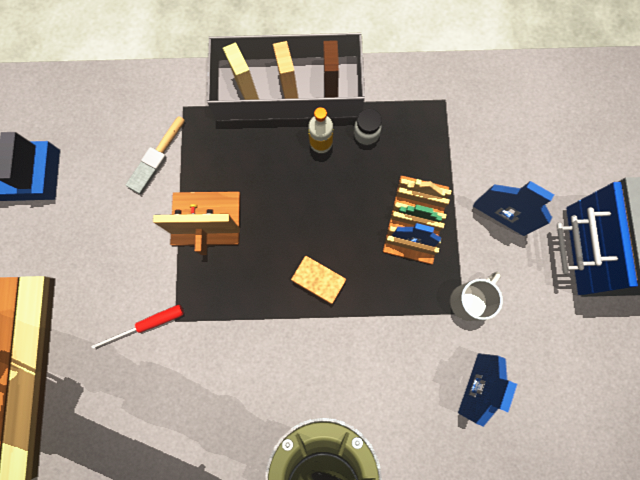

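Candidates for the blue bottle template: scene (219,247), which stands in the rack, (170,150), free-standing, and (128,278), free-standing. The one in the rack matches the description and looks smallest. I'll check it in a close crop.

Run:
```python
from h import *
s=load("s1.png")["im"];t=load("t1.png")["im"]
f=lambda i,x,y:cv2.resize(i[y:y+75,x:x+100],(400,300),interpolation=cv2.INTER_CUBIC)
o=np.vstack([np.hstack([f(s,170,220),f(s,375,215)]),np.hstack([f(t,370,195),f(t,150,180)])])
cv2.imwrite("pics/c1.png",o[:,:,::-1])
```

```text
(no output)
```

View pics/c1.png

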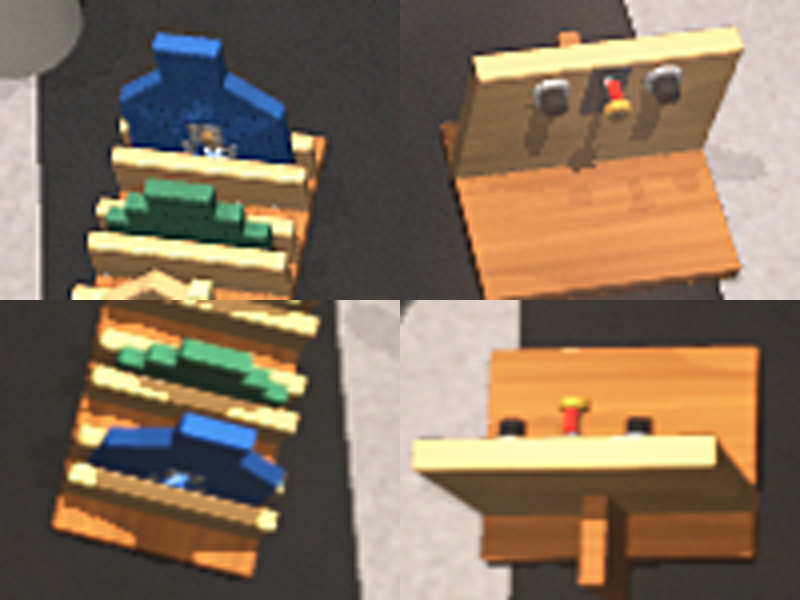

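Run:
```python
from h import *
s=load("s1.png");t=load("t1.png")
S0=lambda x,y:(s,170+x/4,220+y/4); S1=lambda x,y:(s,375+(x-400)/4,215+y/4)
T0=lambda x,y:(t,370+x/4,195+(y-300)/4); T1=lambda x,y:(t,150+(x-400)/4,180+(y-300)/4)
print("neck tri",tri(S0(190,43),T0(219,430)))
for n,a in [("neckT",[T0(190,416),T0(257,430),T0(180,437),T0(250,455)]),("neckS",[S0(157,35),S0(222,40)])]:
  for q in a: print(n,atz(*q,.15))
print("head",tri(S1(618,108),T1(575,402)))
# board top back-left etc. front edge (away from robot)
print("front edge L(+y)",tri(S1(742,48),T1(413,440)),"R",tri(S1(478,80),T1(716,438)))
print("back edge L", tri(S1(738,28),T1(413,466)),"R",tri(S1(474,57),T1(716,463)))
print("bumpers",tri(S1(553,100),T1(512,422)),tri(S1(664,88),T1(639,422)))
print("foot", [atz(*T1(x,y),.014) for x,y in[(490,350),(758,348)]],[atz(*S1(x,y),.014) for x,y in[(485,300),(740,272)]])
print("glue,mug",atz(t,320,115,.15),atz(t,480,300,.09), "block",atz(t,318,280,.035),"sd",atz(t,160,318,.02))
```

```text
neck tri [ 0.47721519 -0.20357233  0.14919662]
neckT [ 0.48403782 -0.1922704   0.15      ]
neckT [ 0.47633068 -0.22346111  0.15      ]
neckT [ 0.47397692 -0.18685569  0.15      ]
neckT [ 0.46433445 -0.21925566  0.15      ]
neckS [ 0.47063663 -0.2182507   0.15      ]
neckS [ 0.47894565 -0.18472325  0.15      ]
head [0.54621861 0.2478969  0.10459137]
front edge L(+y) [0.52534813 0.3233551  0.11634255] R [0.52270986 0.17400722 0.11425613]
back edge L [0.51222877 0.32398081 0.11629679] R [0.50932373 0.17396761 0.11687425]
bumpers [0.53272278 0.24528091 0.10896097] [0.54028087 0.24420958 0.10836098]
foot [array([0.60408515, 0.32087619, 0.014     ]), array([0.60089226, 0.17097882, 0.014     ])] [array([0.6054774, 0.172244 , 0.014    ]), array([0.61024214, 0.32017183, 0.014     ])]
glue,mug [ 0.71273078 -0.01332201  0.15      ] [ 0.34161702 -0.31699921  0.09      ] block [0.39630961 0.0004066  0.035     ] sd [0.32711498 0.33506055 0.02      ]
```

The crop confirms it: the blue bottle, with its neck top near scene (217,231), is in the robot-side slot, and the other blue ones stand free outside the rack. The screw head is at scene (429,242). Next I'll move over the rack.

```bash
cat >> h.py <<'E'
def go(p,yaw):
    "yaw: world angle (deg) of tool y, tool pointing down"
    s=ctrl.get_state();M=R.from_rotvec(s["tool_rot"]).as_matrix()
    y=np.deg2rad(yaw);yv=np.array([np.cos(y),np.sin(y),0]);zv=np.array([0,0,-1.]);D=np.column_stack([np.cross(yv,zv),yv,zv])
    print("shift mm",np.round(M.T@(np.array(p)-s["position"])*1e3,1),"turn",np.round(R.from_matrix(M.T@D).as_rotvec(degrees=True),2))
def st():
    s=ctrl.get_state();M=R.from_rotvec(s["tool_rot"]).as_matrix()
    print("t",round(s["time"],2),"p",np.round(s["position"]*1e3,1),"yaw",np.round(np.rad2deg(np.arctan2(M[1,1],M[0,1])),2),"z",np.round(M[:,2],3),"F",np.round(s["ft_force"],1),"g",round(s["grip_width"]*87,1),round(s["grip_force"],1))
E
python3 -c "
from h import *
go([.52,.2,.28],20)"
```

```text
shift mm [-393.3 -255.   -57.9] turn [-0.09  0.05 45.95]
```

```bash
P='{"x":-0.393,"y":-0.255,"z":-0.058,"wz":46}'; python3 -m handwheel '[{"x":-0.393,"y":-0.255,"z":-0.058,"wz":46},{"x":-0.393,"y":-0.255,"z":-0.058,"wz":46},{"x":-0.393,"y":-0.255,"z":-0.058,"wz":46},{"x":-0.393,"y":-0.255,"z":-0.058,"wz":46},{"x":-0.393,"y":-0.255,"z":-0.058,"wz":46},{"x":-0.393,"y":-0.255,"z":-0.058,"wz":46},{"x":-0.393,"y":-0.255,"z":-0.058,"wz":46},{"x":-0.393,"y":-0.255,"z":-0.058,"wz":46},{"x":-0.393,"y":-0.255,"z":-0.058,"wz":46},{"x":-0.393,"y":-0.255,"z":-0.058,"wz":46}]' 0.04 5; python3 -c "
from h import *
st();go([.477,-.205,.28],-14)"
```

```text
t 0.1 p [264.8 593.1 221.6] yaw 65.95 z [-0.001 -0.002 -1.   ] F [-0.3 -0.1 -0.5] g 86.9 0.0
shift mm [-519.1 -642.4  -57.2] turn [-0.08  0.08 79.95]invalid input at $[0]: expected keys x, y, z, wx, wy, wz
```

```bash
python3 -m handwheel '[{"x":-0.04,"y":-0.026,"z":-0.006,"wx":0,"wy":0,"wz":5},{"x":-0.393,"y":-0.255,"z":-0.058,"wx":0,"wy":0,"wz":46},{"x":-0.393,"y":-0.255,"z":-0.058,"wx":0,"wy":0,"wz":46},{"x":-0.393,"y":-0.255,"z":-0.058,"wx":0,"wy":0,"wz":46},{"x":-0.393,"y":-0.255,"z":-0.058,"wx":0,"wy":0,"wz":46},{"x":-0.393,"y":-0.255,"z":-0.058,"wx":0,"wy":0,"wz":46},{"x":-0.393,"y":-0.255,"z":-0.058,"wx":0,"wy":0,"wz":46},{"x":-0.393,"y":-0.255,"z":-0.058,"wx":0,"wy":0,"wz":46},{"x":-0.393,"y":-0.255,"z":-0.058,"wx":0,"wy":0,"wz":46},{"x":-0.393,"y":-0.255,"z":-0.058,"wx":0,"wy":0,"wz":46}]' 0.04 5; python3 -c "
from h import *
st();go([.477,-.205,.28],-14)"
```

```text
time: 0.93
position: [0.4905, 0.2447, 0.2738]
tool_rot: [-1.803, -2.573, 0.0]
ft_force: [1.3, 0.8, -0.1]
grip_width: 0.467
grip_force: 0.0
t 0.93 p [490.5 244.7 273.8] yaw 19.96 z [-0.  0. -1.] F [ 1.3  0.8 -0.1] g 40.6 0.0
shift mm [-418.1 -166.1   -6.2] turn [-2.000e-02 -1.000e-02  3.396e+01]
```

```bash
python3 -m handwheel '[{"x":-0.04,"y":-0.016,"z":0,"wx":0,"wy":0,"wz":5},{"x":-0.418,"y":-0.166,"z":-0.006,"wx":0,"wy":0,"wz":34},{"x":-0.418,"y":-0.166,"z":-0.006,"wx":0,"wy":0,"wz":34},{"x":-0.418,"y":-0.166,"z":-0.006,"wx":0,"wy":0,"wz":34},{"x":-0.418,"y":-0.166,"z":-0.006,"wx":0,"wy":0,"wz":34},{"x":-0.418,"y":-0.166,"z":-0.006,"wx":0,"wy":0,"wz":34},{"x":-0.418,"y":-0.166,"z":-0.006,"wx":0,"wy":0,"wz":34},{"x":-0.418,"y":-0.166,"z":-0.006,"wx":0,"wy":0,"wz":34},{"x":-0.418,"y":-0.166,"z":-0.006,"wx":0,"wy":0,"wz":34},{"x":-0.418,"y":-0.166,"z":-0.006,"wx":0,"wy":0,"wz":34}]' 0.04 5;python3 -m handwheel '[{"x":0,"y":0,"z":0,"wx":0,"wy":0,"wz":0},{"x":0,"y":0,"z":0,"wx":0,"wy":0,"wz":0},{"x":0,"y":0,"z":0,"wx":0,"wy":0,"wz":0}]'; python3 -c "
from h import *
st();go([.477,-.205,.28],-14);shot('wrist','w1.png')"
```

```text
time: 1.77
position: [0.4768, -0.1717, 0.2792]
tool_rot: [-2.476, -1.933, -0.001]
ft_force: [0.4, 0.0, 0.0]
grip_width: 0.458
grip_force: 0.0
time: 2.02
position: [0.4774, -0.1691, 0.2789]
tool_rot: [-2.476, -1.932, -0.0]
ft_force: [0.4, 0.1, -0.1]
grip_width: 0.459
grip_force: 0.0
t 2.02 p [ 477.4 -169.1  278.9] yaw -14.05 z [-0.001  0.001 -1.   ] F [ 0.4  0.1 -0.1] g 39.9 0.0
shift mm [-34.9   8.3  -1.1] turn [-0.04 -0.04 -0.05]
```

View pics/w1.png

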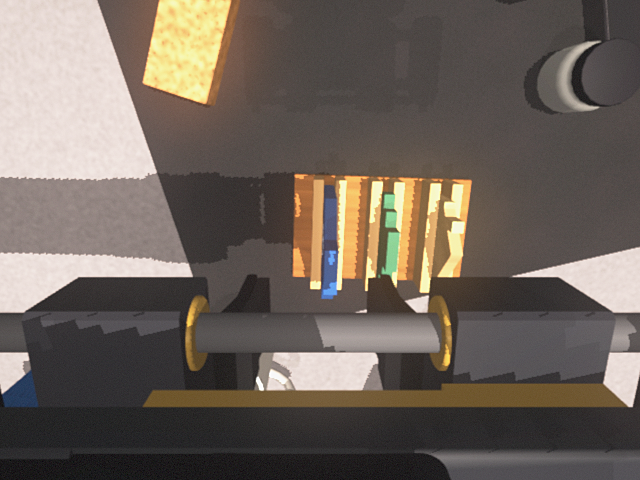

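The wrist view shows the blue neck top, roughly columns 322–338 and rows 245–297. The slots run vertically, so the yaw is right.

Run:
```python
from h import *
d=load("w1.png")
print([np.round(atz(d,u,v,.15)*1e3,1) for u,v in[(323,246),(338,246),(321,297),(335,297)]])
print("rack edges",[np.round(atz(d,u,v,.045)*1e3,1) for u,v in[(314,180),(311,289),(436,183),(423,290)]])
im=d["im"][230:310,290:370]
b=(im[:,:,2].astype(int)-im[:,:,0]>40)
for r in range(0,80,5): 
  c=np.where(b[r])[0]; print(r+230,(c.min()+290,c.max()+290) if len(c) else None,end=' ')
cv2.imwrite("pics/c2.png",cv2.resize(im,(560,560),interpolation=cv2.INTER_CUBIC)[:,:,::-1])
```

```text
[array([ 477. , -181.8,  150. ]), array([ 487.4, -184.4,  150. ]), array([ 466.1, -219.5,  150. ]), array([ 476.1, -222.1,  150. ])]
rack edges [array([ 478.1, -147.2,   45. ]), array([ 448.2, -252.2,   45. ]), array([ 588.2, -177.9,   45. ]), array([ 556.8, -280.6,   45. ])]
230 None 235 (np.int64(325), np.int64(327)) 240 None 245 None 250 (np.int64(329), np.int64(335)) 255 (np.int64(325), np.int64(336)) 260 (np.int64(325), np.int64(336)) 265 (np.int64(324), np.int64(336)) 270 (np.int64(324), np.int64(336)) 275 (np.int64(324), np.int64(336)) 280 (np.int64(324), np.int64(335)) 285 (np.int64(322), np.int64(336)) 290 (np.int64(322), np.int64(336)) 295 (np.int64(321), np.int64(333)) 300 None 305 None
```

View pics/c2.png

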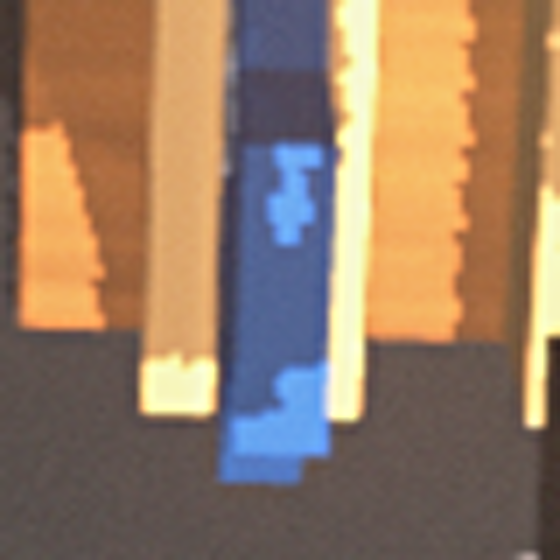

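```bash
python3 -c "
from h import *
go([.4765,-.203,.115],-16)"
```

```text
shift mm [-34.2   7.4 163.8] turn [-0.05 -0.04  2.07]
```

```bash
python3 -m handwheel '[{"x":-0.034,"y":0.0074,"z":0,"wx":0,"wy":0,"wz":2},{"x":-0.034,"y":0.0074,"z":0,"wx":0,"wy":0,"wz":2},{"x":-0.034,"y":0.0074,"z":0.04,"wx":0,"wy":0,"wz":2},{"x":-0.034,"y":0.0074,"z":0.08,"wx":0,"wy":0,"wz":2},{"x":-0.034,"y":0.0074,"z":0.11,"wx":0,"wy":0,"wz":2},{"x":-0.034,"y":0.0074,"z":0.13,"wx":0,"wy":0,"wz":2},{"x":-0.034,"y":0.0074,"z":0.15,"wx":0,"wy":0,"wz":2},{"x":-0.034,"y":0.0074,"z":0.164,"wx":0,"wy":0,"wz":2},{"x":-0.034,"y":0.0074,"z":0.164,"wx":0,"wy":0,"wz":2},{"x":-0.034,"y":0.0074,"z":0.164,"wx":0,"wy":0,"wz":2}]'; python3 -m handwheel '[{"x":0,"y":0,"z":0,"wx":0,"wy":0,"wz":0},{"x":0,"y":0,"z":0,"wx":0,"wy":0,"wz":0},{"x":0,"y":0,"z":0,"wx":0,"wy":0,"wz":0},{"x":0,"y":0,"z":0,"wx":0,"wy":0,"wz":0},{"x":0,"y":0,"z":0,"wx":0,"wy":0,"wz":0},{"x":0,"y":0,"z":0,"wx":0,"wy":0,"wz":0}]' 0.0 5;  python3 -c "
from h import *
st()"
```

```text
time: 2.9
position: [0.4763, -0.2029, 0.1147]
tool_rot: [-2.506, -1.892, 0.002]
ft_force: [0.8, -0.1, 0.3]
grip_width: 0.461
grip_force: 0.0
time: 3.4
position: [0.4768, -0.2047, 0.1157]
tool_rot: [2.509, 1.889, 0.001]
ft_force: [1.5, 0.2, 0.7]
grip_width: 0.113
grip_force: 5.0
t 3.4 p [ 476.8 -204.7  115.7] yaw -16.05 z [ 0.001  0.    -1.   ] F [1.5 0.2 0.7] g 9.9 5.0
```

```bash
python3 -m handwheel '[{"x":0,"y":0,"z":0,"wx":0,"wy":0,"wz":0},{"x":0,"y":0,"z":0,"wx":0,"wy":0,"wz":0},{"x":0,"y":0,"z":-0.01,"wx":0,"wy":0,"wz":0},{"x":0,"y":0,"z":-0.02,"wx":0,"wy":0,"wz":0},{"x":0,"y":0,"z":-0.035,"wx":0,"wy":0,"wz":0},{"x":0,"y":0,"z":-0.06,"wx":0,"wy":0,"wz":0},{"x":0,"y":0,"z":-0.09,"wx":0,"wy":0,"wz":0},{"x":0,"y":0,"z":-0.12,"wx":0,"wy":0,"wz":0},{"x":0,"y":0,"z":-0.15,"wx":0,"wy":0,"wz":0},{"x":0,"y":0,"z":-0.16,"wx":0,"wy":0,"wz":0}]' 0.0 45;  python3 -c "
from h import *
st()
s=load('s1.png');t=load('t1.png')
S1=lambda x,y:(s,375+(x-400)/4,215+y/4); T1=lambda x,y:(t,150+(x-400)/4,180+(y-300)/4)
print(tri(S1(553,100),T1(639,422)),tri(S1(664,88),T1(512,422)))
go([.62,.05,.28],-8)"
```

```text
time: 4.23
position: [0.4774, -0.2055, 0.2803]
tool_rot: [2.507, 1.886, 0.007]
ft_force: [0.8, 0.2, -1.3]
grip_width: 0.112
grip_force: 45.0
t 4.23 p [ 477.4 -205.5  280.3] yaw -16.09 z [ 0.006 -0.    -1.   ] F [ 0.8  0.2 -1.3] g 9.7 45.0
[0.53503674 0.21496364 0.10349817] [0.53671293 0.27828812 0.10373052]
shift mm [285.   66.2   1. ] turn [ 0.32 -0.04 -8.09]
```

```bash
python3 -c "
from h import *
go([.60,.13,.28],-1)"
```

```text
shift mm [356.4  24.8   0.9] turn [  0.32  -0.02 -15.09]
```

```bash
python3 -m handwheel '[{"x":0.02,"y":0,"z":0,"wx":0,"wy":0,"wz":-1},{"x":0.05,"y":0.005,"z":0,"wx":0,"wy":0,"wz":-3},{"x":0.09,"y":0.01,"z":0,"wx":0,"wy":0,"wz":-5},{"x":0.13,"y":0.015,"z":0,"wx":0,"wy":0,"wz":-7},{"x":0.17,"y":0.02,"z":0,"wx":0,"wy":0,"wz":-9},{"x":0.21,"y":0.025,"z":0,"wx":0,"wy":0,"wz":-11},{"x":0.25,"y":0.025,"z":0,"wx":0,"wy":0,"wz":-13},{"x":0.29,"y":0.025,"z":0,"wx":0,"wy":0,"wz":-15},{"x":0.33,"y":0.025,"z":0,"wx":0,"wy":0,"wz":-15},{"x":0.356,"y":0.025,"z":0,"wx":0,"wy":0,"wz":-15}]';python3 -m handwheel '[{"x":0,"y":0,"z":0,"wx":0,"wy":0,"wz":0},{"x":0,"y":0,"z":0,"wx":0,"wy":0,"wz":0},{"x":0,"y":0,"z":0,"wx":0,"wy":0,"wz":0},{"x":0,"y":0,"z":0,"wx":0,"wy":0,"wz":0}]'; python3 -c "
from h import *
st();d=shot('wrist','w2.png');shot('scene','s2.png')
print(d['c2w'])
a=d['image'][0:300,150:550];cv2.imwrite('pics/c3.png',cv2.resize(a,(800,600),interpolation=cv2.INTER_CUBIC)[:,:,::-1])"
```

```text
time: 5.07
position: [0.5978, 0.1366, 0.2734]
tool_rot: [-2.233, -2.205, 0.003]
ft_force: [0.8, 0.9, -1.0]
grip_width: 0.112
grip_force: 45.0
time: 5.4
position: [0.5985, 0.1287, 0.2749]
tool_rot: [2.245, 2.198, -0.002]
ft_force: [-1.0, 0.4, -1.2]
grip_width: 0.115
grip_force: 45.0
t 5.4 p [598.5 128.7 274.9] yaw -1.2 z [-0.001 -0.001 -1.   ] F [-1.   0.4 -1.2] g 10.0 45.0
[[ 9.99745819e-01 -2.15880133e-02 -6.50035141e-03  5.99939951e-01]
 [-2.25342930e-02 -9.65882377e-01 -2.57998912e-01  2.00875030e-01]
 [-7.08890929e-04  2.58079815e-01 -9.66123339e-01  4.36488825e-01]
 [ 0.00000000e+00  0.00000000e+00  0.00000000e+00  1.00000000e+00]]
```

View pics/c3.png

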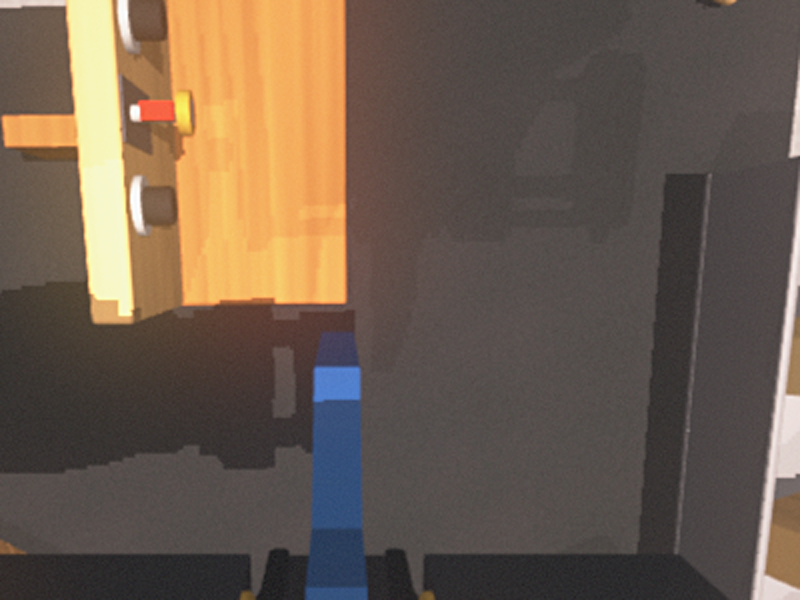

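Run:
```python
from h import *
d=load("w2.png")
C=lambda u,v:(150+u/2,v/2)
print("head",atz(d,*C(184,113),.1)*1e3,"front edge",[atz(d,*C(*q),.12)*1e3 for q in[(121,80),(132,312)]],"bumpers",[atz(d,*C(*q),.1)*1e3 for q in[(150,18),(162,206)]], "foot edge",[atz(d,*C(*q),.014)*1e3 for q in[(346,10),(347,303)]])
b=.275-.105
for y,z in[(17,140),(17,110),(45,82),(45,0)]:
  for x in(-5,5):
    u=proj(d,[.5985+x/1e3,.1287+y/1e3,b+z/1e3]);print(y,z,x,np.round([(u[0]-150)*2,u[1]*2]))
```

```text
head [544.48431881 249.88031329 100.        ] front edge [array([526.79314085, 258.02051914, 120.        ]), array([523.89886518, 179.27098358, 120.        ])] bumpers [array([534.43175293, 281.92807284, 100.        ]), array([533.85959632, 217.26411109, 100.        ])] foot edge [array([606.38673364, 303.89797281,  14.        ]), array([604.33876797, 174.00728115,  14.        ])]
17 140 -5 [305. 601.]
17 140 5 [367. 600.]
17 110 -5 [310. 539.]
17 110 5 [361. 538.]
45 82 -5 [310. 376.]
45 82 5 [356. 375.]
45 0 -5 [318. 337.]
45 0 5 [350. 336.]
```

The wrist crop shows the screw head at crop (184,113) and the bumpers at (150,18) and (162,206). The template hangs straight, about 1.5 mm in +y from the TCP. I'll move to just in front of the screw.

```bash
python3 -c "
from h import *
go([.585,.2475,.27],-1.2);go([.585,.2475,.169],-1.2)"
```

```text
shift mm [118.4 -16.2   5.4] turn [-0.01  0.01 -0.  ]
shift mm [118.4 -16.2 106.4] turn [-0.01  0.01 -0.  ]
```

```bash
python3 -m handwheel '[{"x":0.03,"y":-0.005,"z":0,"wx":0,"wy":0,"wz":0},{"x":0.06,"y":-0.01,"z":0,"wx":0,"wy":0,"wz":0},{"x":0.09,"y":-0.016,"z":0,"wx":0,"wy":0,"wz":0},{"x":0.118,"y":-0.016,"z":0,"wx":0,"wy":0,"wz":0},{"x":0.118,"y":-0.016,"z":0.02,"wx":0,"wy":0,"wz":0},{"x":0.118,"y":-0.016,"z":0.045,"wx":0,"wy":0,"wz":0},{"x":0.118,"y":-0.016,"z":0.07,"wx":0,"wy":0,"wz":0},{"x":0.118,"y":-0.016,"z":0.09,"wx":0,"wy":0,"wz":0},{"x":0.118,"y":-0.016,"z":0.106,"wx":0,"wy":0,"wz":0},{"x":0.118,"y":-0.016,"z":0.106,"wx":0,"wy":0,"wz":0}]';python3 -m handwheel '[{"x":0,"y":0,"z":0,"wx":0,"wy":0,"wz":0},{"x":0,"y":0,"z":0,"wx":0,"wy":0,"wz":0},{"x":0,"y":0,"z":0,"wx":0,"wy":0,"wz":0},{"x":0,"y":0,"z":0,"wx":0,"wy":0,"wz":0}]'; python3 -c "
from h import *
st();d=shot('scene','s3.png');t=shot('top','t3.png')
a=d['image'][185:285,370:470];b=t['image'][160:260,145:245]
cv2.imwrite('pics/c4.png',np.hstack([cv2.resize(i,(400,400),interpolation=cv2.INTER_CUBIC) for i in(a,b)])[:,:,::-1])"
```

```text
time: 6.33
position: [0.5829, 0.2469, 0.1654]
tool_rot: [-2.242, -2.198, 0.01]
ft_force: [-0.5, 0.4, -2.8]
grip_width: 0.114
grip_force: 45.0
time: 6.67
position: [0.586, 0.2491, 0.171]
tool_rot: [2.242, 2.2, 0.004]
ft_force: [0.3, 0.3, -2.1]
grip_width: 0.112
grip_force: 45.0
t 6.67 p [586.  249.1 171. ] yaw -1.07 z [ 0.002  0.001 -1.   ] F [ 0.3  0.3 -2.1] g 9.8 45.0
```

View pics/c4.png

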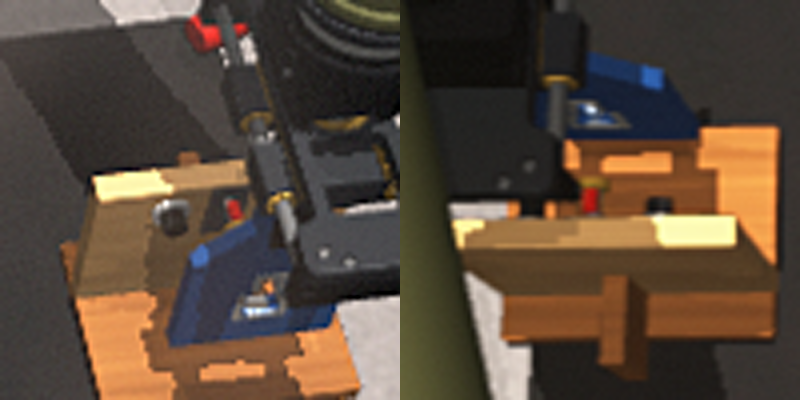

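Run:
```python
from h import *
st()
s=load("s3.png");t=load("t3.png")
S=lambda x,y:(s,370+x/4,185+y/4);T=lambda x,y:(t,145+(x-400)/4,160+y/4)
print("corner -y bottom",tri(S(170,345),T(698,137))*1e3)
print("bumper -y",tri(S(175,222),T(659,206))*1e3)
print("shoulder corner -y", tri(S(192,250),T(697,110))*1e3)
print("head",atz(*T(592,183),.1)*1e3)
for v in(.06,.064,.068):print(atz(*T(698,137),v)*1e3)
```

```text
t 6.77 p [585.6 249.1 170.4] yaw -1.05 z [ 0.002  0.001 -1.   ] F [ 0.6  0.2 -1.2] g 9.5 45.0
corner -y bottom [584.70171675 207.88434941  53.1698218 ]
bumper -y [534.12725384 216.44194305  99.54196563]
shoulder corner -y [574.35768761 199.59397027 135.00495057]
head [546.87807835 249.38969574 100.        ]
[582.34650003 205.1073375   60.        ]
[581.07662949 204.1931297   64.        ]
[579.80675896 203.2789219   68.        ]
```

```bash
python3 -m handwheel '[{"x":0,"y":-0.006,"z":0.0015,"wx":0,"wy":0,"wz":0},{"x":0,"y":-0.012,"z":0.0015,"wx":0,"wy":0,"wz":0},{"x":0,"y":-0.018,"z":0.0015,"wx":0,"wy":0,"wz":0},{"x":0,"y":-0.024,"z":0.0015,"wx":0,"wy":0,"wz":0},{"x":0,"y":-0.028,"z":0.0015,"wx":0,"wy":0,"wz":0},{"x":0,"y":-0.028,"z":0.0015,"wx":0,"wy":0,"wz":0},{"x":0,"y":-0.028,"z":0.0015,"wx":0,"wy":0,"wz":0},{"x":0,"y":-0.028,"z":0.0015,"wx":0,"wy":0,"wz":0}]'
for i in 1 2 3; do python3 -m handwheel '[{"x":0,"y":-0.001,"z":0,"wx":0,"wy":0,"wz":0},{"x":0,"y":-0.002,"z":0,"wx":0,"wy":0,"wz":0},{"x":0,"y":-0.002,"z":0,"wx":0,"wy":0,"wz":0}]' |grep -E 'pos|ft'; done
```

```text
time: 7.43
position: [0.5573, 0.2494, 0.168]
tool_rot: [2.242, 2.201, 0.001]
ft_force: [0.0, -0.7, -0.8]
grip_width: 0.116
grip_force: 45.0
position: [0.555, 0.2494, 0.1677]
ft_force: [-1.3, 0.4, -2.2]
position: [0.5529, 0.2495, 0.1678]
ft_force: [-0.1, 1.6, -1.5]
position: [0.551, 0.2495, 0.168]
ft_force: [-0.3, -0.8, -0.6]
```

```bash
for i in 1 2; do python3 -m handwheel '[{"x":0,"y":-0.001,"z":0,"wx":0,"wy":0,"wz":0},{"x":0,"y":-0.002,"z":0,"wx":0,"wy":0,"wz":0},{"x":0,"y":-0.002,"z":0,"wx":0,"wy":0,"wz":0}]' |grep -E 'pos|ft'; done; python3 -c "
from h import *
st()"
```

```text
position: [0.5491, 0.2495, 0.168]
ft_force: [0.4, -0.9, 0.4]
position: [0.5471, 0.2495, 0.168]
ft_force: [-0.5, -0.2, -0.6]
t 8.68 p [547.1 249.5 168. ] yaw -1.05 z [ 0.  0. -1.] F [-0.5 -0.2 -0.6] g 9.9 45.0
```

```bash
for i in 1 2 3; do python3 -m handwheel '[{"x":0,"y":-0.001,"z":0,"wx":0,"wy":0,"wz":0},{"x":0,"y":-0.002,"z":0,"wx":0,"wy":0,"wz":0},{"x":0,"y":-0.002,"z":0,"wx":0,"wy":0,"wz":0}]' |grep -E 'pos|ft'; done
```

```text
position: [0.545, 0.2496, 0.1679]
ft_force: [1.4, -0.6, 0.6]
position: [0.5433, 0.2496, 0.1679]
ft_force: [1.1, -0.5, 0.6]
position: [0.5413, 0.2497, 0.1679]
ft_force: [1.8, -0.2, 1.3]
```

```bash
for i in 1 2 3; do python3 -m handwheel '[{"x":0,"y":-0.001,"z":0,"wx":0,"wy":0,"wz":0},{"x":0,"y":-0.002,"z":0,"wx":0,"wy":0,"wz":0},{"x":0,"y":-0.002,"z":0,"wx":0,"wy":0,"wz":0}]' |grep -E 'pos|ft'; done;  python3 -c "
from h import *
st();ctrl.get_image('top');st();ctrl.get_image('top');st()"
```

```text
position: [0.5392, 0.2497, 0.1679]
ft_force: [3.0, -0.6, -0.6]
position: [0.5373, 0.2498, 0.1679]
ft_force: [3.9, -1.1, -0.9]
position: [0.5354, 0.2498, 0.1679]
ft_force: [4.5, -1.4, -0.8]
t 10.18 p [535.4 249.8 167.9] yaw -1.05 z [ 0.001  0.    -1.   ] F [ 4.5 -1.4 -0.8] g 10.1 45.0
t 10.23 p [535.4 249.8 167.9] yaw -1.06 z [ 0.001  0.    -1.   ] F [ 5.4 -0.8 -1.1] g 9.8 45.0
t 10.28 p [535.4 249.7 167.9] yaw -1.06 z [ 0.001  0.    -1.   ] F [ 5.1 -0.5 -1.2] g 9.7 45.0
```

```bash
python3 -m handwheel '[{"x":0,"y":-0.001,"z":0,"wx":0,"wy":0,"wz":0},{"x":0,"y":-0.001,"z":0,"wx":0,"wy":0,"wz":0}]' |grep -E 'pos|ft'; for i in 1 2 3 4; do python3 -m handwheel '[{"x":0,"y":0,"z":0.001,"wx":0,"wy":0,"wz":0},{"x":0,"y":0,"z":0.002,"wx":0,"wy":0,"wz":0},{"x":0,"y":0,"z":0.002,"wx":0,"wy":0,"wz":0}]' |grep -E 'pos|ft'; done
```

```text
position: [0.5345, 0.2498, 0.1679]
ft_force: [5.7, -1.1, -1.3]
position: [0.5348, 0.25, 0.1662]
ft_force: [5.6, -1.0, 0.5]
position: [0.5349, 0.2502, 0.1644]
ft_force: [5.7, -0.2, 0.6]
position: [0.5349, 0.2503, 0.1628]
ft_force: [5.2, -0.8, 3.4]
position: [0.5352, 0.2504, 0.1621]
ft_force: [3.7, -0.9, 9.7]
```

Movement stopped hard after about 6 mm, well short of 22 mm. I'll back off slightly and look.

```bash
python3 -m handwheel '[{"x":0,"y":0,"z":-0.001,"wx":0,"wy":0,"wz":0},{"x":0,"y":0,"z":-0.002,"wx":0,"wy":0,"wz":0},{"x":0,"y":0,"z":-0.002,"wx":0,"wy":0,"wz":0}]'; python3 -c "
from h import *
st();d=shot('scene','s4.png');t=shot('top','t4.png');w=shot('wrist','w4.png')
r=lambda i,k:cv2.resize(i,(400,300),interpolation=cv2.INTER_CUBIC)
im=d['image'];tt=t['image'];ww=w['image']
o=np.vstack([np.hstack([r(im[205:265,390:470],0),r(tt[165:225,160:240],0)]),np.hstack([r(ww[150:450,120:520],0),r(im[190:310,370:530],0)])])
cv2.imwrite('pics/c5.png',o[:,:,::-1])"
```

```text
time: 11.7
position: [0.5349, 0.2502, 0.1626]
tool_rot: [2.241, 2.201, 0.004]
ft_force: [5.4, -1.4, 4.1]
grip_width: 0.112
grip_force: 45.0
t 11.7 p [534.9 250.2 162.6] yaw -1.05 z [ 0.002  0.001 -1.   ] F [ 5.4 -1.4  4.1] g 9.7 45.0
```

View pics/c5.png

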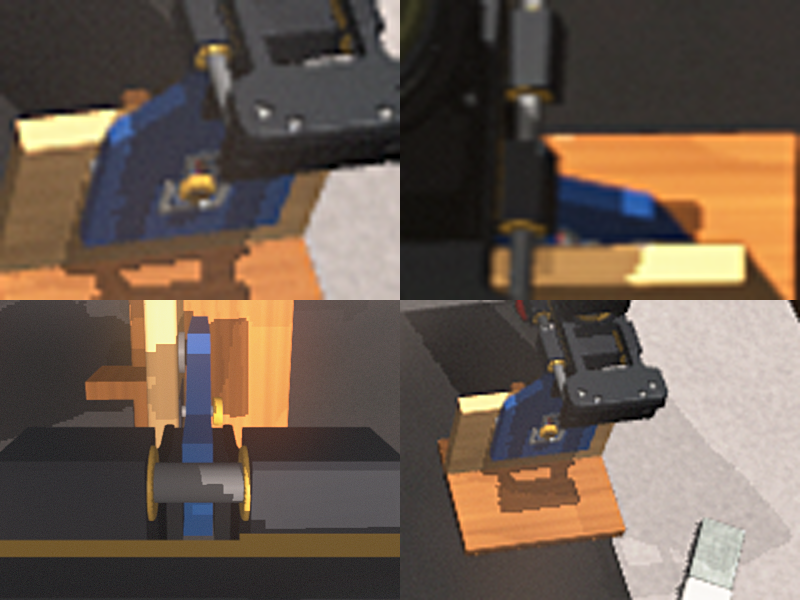

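Run:
```python
from h import *
s=load("s4.png")
q=lambda p:np.round((proj(s,p)-[390,205])*5,1)
print("hole",q([.540,.250,.096]),"+1mm y",q([.540,.251,.096]),"+1mm z",q([.540,.250,.097]))
for z in(.094,.098,.102):print("head",z,q([.548,.250,z]))
for c in[(-45,-38),(45,-38),(-45,44)]:print("corner",c,q([.540,.250+c[0]/1e3,.096+c[1]/1e3]))
im=s["im"]
m=cv2.inRange(cv2.cvtColor(im,cv2.COLOR_RGB2HSV),(18,130,90),(35,255,255))[205:265,390:470];ys,xs=np.where(m);k=(xs>28)&(xs<52)&(ys>28)&(ys<50);print("head px*5",xs[k].mean()*5,ys[k].mean()*5,k.sum(),np.ptp(xs[k]),np.ptp(ys[k]))
cv2.imwrite("pics/c6.png",cv2.resize(im[223:259,406:454],(800,600),interpolation=cv2.INTER_CUBIC)[:,:,::-1])
```

```text
hole [191.9 183.8] +1mm y [194.1 183.5] +1mm z [192.3 182.6]
head 0.094 [196.  201.4]
head 0.098 [197.6 196.5]
head 0.102 [199.3 191.6]
corner (-45, -38) [ 80.4 241.9]
corner (45, -38) [272.6 216.4]
corner (-45, 44) [108.4 141.5]
head px*5 195.29411764705884 181.76470588235293 17 6 4
```

View pics/c6.png

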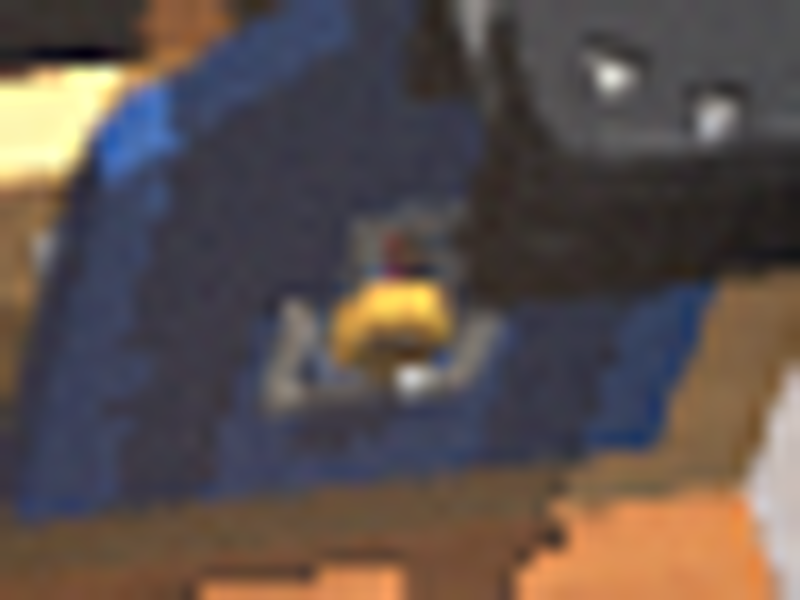

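The head is clearly through the hole, and the red shank sits at the slot mouth. The rim centre is at about column 388 and the head at 395. After parallax, the template is about 1.5–2 mm too far in +y, so the shank is catching the slot's corner. I'll ease up, shift −y 1.8 mm and pull down again.

```bash
python3 -m handwheel '[{"x":0,"y":0,"z":-0.0015,"wx":0,"wy":0,"wz":0},{"x":-0.001,"y":0,"z":-0.0015,"wx":0,"wy":0,"wz":0},{"x":-0.0018,"y":0,"z":-0.0015,"wx":0,"wy":0,"wz":0},{"x":-0.0018,"y":0,"z":-0.0015,"wx":0,"wy":0,"wz":0}]'|grep -E 'pos|ft'; for i in 1 2 3; do python3 -m handwheel '[{"x":0,"y":0,"z":0.001,"wx":0,"wy":0,"wz":0},{"x":0,"y":0,"z":0.002,"wx":0,"wy":0,"wz":0},{"x":0,"y":0,"z":0.002,"wx":0,"wy":0,"wz":0}]' |grep -E 'pos|ft'; done
```

```text
position: [0.5343, 0.2497, 0.1633]
ft_force: [6.0, 1.5, 0.3]
position: [0.5345, 0.2496, 0.1622]
ft_force: [6.3, -0.0, -1.1]
position: [0.5342, 0.2489, 0.1592]
ft_force: [5.1, 0.9, 0.4]
position: [0.5342, 0.2488, 0.1571]
ft_force: [4.8, 0.9, 0.1]
```

```bash
for i in 1 2 3 4; do python3 -m handwheel '[{"x":0,"y":0,"z":0.001,"wx":0,"wy":0,"wz":0},{"x":0,"y":0,"z":0.002,"wx":0,"wy":0,"wz":0},{"x":0,"y":0,"z":0.002,"wx":0,"wy":0,"wz":0}]' |grep -E 'pos|ft'; done
```

```text
position: [0.5342, 0.2487, 0.1551]
ft_force: [6.5, 0.4, 0.4]
position: [0.5342, 0.2486, 0.1531]
ft_force: [5.7, 0.1, -0.8]
position: [0.5343, 0.2486, 0.1512]
ft_force: [5.3, 0.6, 0.9]
position: [0.5343, 0.2486, 0.1493]
ft_force: [6.4, 1.0, 1.1]
```

```bash
for i in 1 2 3 4; do python3 -m handwheel '[{"x":0,"y":0,"z":0.0005,"wx":0,"wy":0,"wz":0},{"x":0,"y":0,"z":0.001,"wx":0,"wy":0,"wz":0},{"x":0,"y":0,"z":0.001,"wx":0,"wy":0,"wz":0}]' |grep -E 'pos|ft'; done
```

```text
position: [0.5344, 0.2486, 0.1491]
ft_force: [3.8, -0.8, 5.3]
position: [0.5346, 0.2486, 0.149]
ft_force: [3.4, -1.7, 10.0]
position: [0.5347, 0.2487, 0.1489]
ft_force: [2.2, -1.9, 12.6]
position: [0.5348, 0.2487, 0.1488]
ft_force: [0.5, -2.9, 17.0]
```

It stopped dead at about 149 mm. The shank caught the slot corner at 162.1 mm, and home should lie about 13 mm below that, so this matches. I'll ease to about 10 N and release.

```bash
python3 -m handwheel '[{"x":0,"y":0,"z":-0.001,"wx":0,"wy":0,"wz":0},{"x":0,"y":0,"z":-0.0015,"wx":0,"wy":0,"wz":0},{"x":0,"y":0,"z":-0.0015,"wx":0,"wy":0,"wz":0}]' |grep -E 'pos|ft';python3 -m handwheel '[{"x":0,"y":0,"z":0,"wx":0,"wy":0,"wz":0},{"x":0,"y":0,"z":0,"wx":0,"wy":0,"wz":0},{"x":0,"y":0,"z":0,"wx":0,"wy":0,"wz":0},{"x":0,"y":0,"z":0,"wx":0,"wy":0,"wz":0},{"x":0,"y":0,"z":0,"wx":0,"wy":0,"wz":0},{"x":0,"y":0,"z":0,"wx":0,"wy":0,"wz":0}]' 0.036 5; python3 -c "
from h import *
st()"
```

```text
position: [0.5346, 0.2487, 0.1488]
ft_force: [2.5, -0.8, 11.1]
time: 15.68
position: [0.5331, 0.248, 0.146]
tool_rot: [-2.241, -2.2, 0.003]
ft_force: [0.3, -0.1, 0.2]
grip_width: 0.398
grip_force: 0.0
t 15.68 p [533.1 248.  146. ] yaw -1.04 z [-0.002 -0.001 -1.   ] F [ 0.3 -0.1  0.2] g 34.6 0.0
```

```bash
python3 -m handwheel '[{"x":0,"y":0.002,"z":-0.01,"wx":0,"wy":0,"wz":0},{"x":0,"y":0.004,"z":-0.03,"wx":0,"wy":0,"wz":0},{"x":0,"y":0.004,"z":-0.06,"wx":0,"wy":0,"wz":0},{"x":0,"y":0.004,"z":-0.09,"wx":0,"wy":0,"wz":0},{"x":0,"y":0.004,"z":-0.12,"wx":0,"wy":0,"wz":0},{"x":-0.03,"y":0.004,"z":-0.13,"wx":0,"wy":0,"wz":0},{"x":-0.07,"y":0.004,"z":-0.13,"wx":0,"wy":0,"wz":0},{"x":-0.11,"y":0.004,"z":-0.13,"wx":0,"wy":0,"wz":0},{"x":-0.15,"y":0.004,"z":-0.13,"wx":0,"wy":0,"wz":0},{"x":-0.15,"y":0.004,"z":-0.13,"wx":0,"wy":0,"wz":0}]'|grep -E 'pos|ft'; python3 -c "
from h import *
st();d=shot('scene','s5.png');w=shot('wrist','w5.png')
f=lambda i,x,y,W,H:cv2.resize(i[y:y+H,x:x+W],(400,300),interpolation=cv2.INTER_CUBIC)
S=d['image'];W=w['image'];t=shot('top','t5.png')['image']
o=np.vstack([np.hstack([f(S,390,200,80,60),f(S,402,216,48,36)]),np.hstack([f(W,180,0,280,210),f(t,150,170,100,75)])])
cv2.imwrite('pics/c7.png',o[:,:,::-1])"
```

```text
position: [0.536, 0.087, 0.2786]
ft_force: [-0.0, -1.0, 0.3]
t 16.52 p [536.   87.  278.6] yaw -1.83 z [ 0.002 -0.003 -1.   ] F [-0.  -1.   0.3] g 36.0 0.0
```

View pics/c7.png

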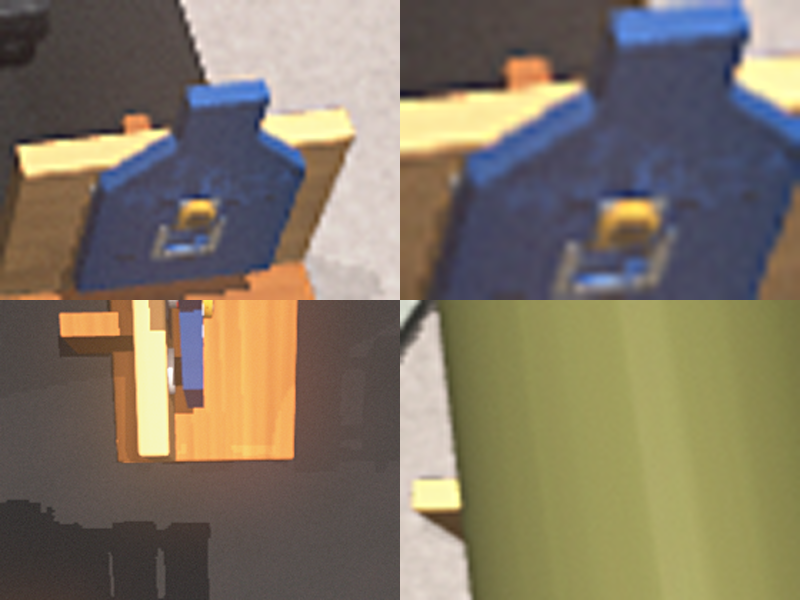

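Run:
```python
from h import *
s=load("s5.png");q=lambda p:np.round((proj(s,p)-[390,200])*5,1)
fx=.525
for d in(0,.004,.008):
  for zs in (.1,.104):
    b=zs-.060+d
    print(d,zs,"head",q([fx+.023,.2495,zs]),"necktop L,R",q([fx+.017,.2325,b+.14]),q([fx+.017,.2665,b+.14]),"bot",q([fx+.017,.2045,b]),q([fx+.017,.2945,b]))
st()
```

```text
0 0.1 head [197.3 219.2] necktop L,R [188.8 108.8] [267.8  98.8] bot [ 74.6 291.4] [264.8 265.9]
0 0.104 head [199.  214.3] necktop L,R [190.5 103.3] [269.8  93.2] bot [ 75.9 286.8] [266.5 261.3]
0.004 0.1 head [197.3 219.2] necktop L,R [190.5 103.3] [269.8  93.2] bot [ 75.9 286.8] [266.5 261.3]
0.004 0.104 head [199.  214.3] necktop L,R [192.2  97.8] [271.7  87.7] bot [ 77.2 282.3] [268.3 256.8]
0.008 0.1 head [197.3 219.2] necktop L,R [192.2  97.8] [271.7  87.7] bot [ 77.2 282.3] [268.3 256.8]
0.008 0.104 head [199.  214.3] necktop L,R [194.   92.2] [273.7  82.1] bot [ 78.4 277.7] [270.1 252.1]
t 16.67 p [535.4  97.9 277.6] yaw -1.12 z [ 0.001  0.001 -1.   ] F [-0.8  0.9 -0.1] g 36.1 0.0
```

The head sits at the top of the slot (crop 197,213). The neck top (190,108) and bottom corner (78,290) match the fully home prediction, not one 4 mm high. The robot is clear, so I'm handing in.

```bash
python3 -c "
from bench import ctrl
print(ctrl.close_job())"
```

```text
the job is handed in; nothing more can be done
None
```

The blue template hangs upright on the stand's screw: the pull stopped dead where home was expected and the last picture agrees, but I couldn't read the seat switch itself. The push peaked near 6.5 N and the pull near 17 N, and I handed the job in at about 17 s with the robot clear.

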